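# Break down the grinder drive stack into its parts dishes

### The job

The drive parts of a coffee grinder stand in a stack on the repair bench. Take the stack apart from the top down, one part at a time, and set each part upright and flat in the red dish of its own shape and size: the bush in the small round dish, the nut in the six-sided one, the brass carrier in the large round one and the square mount in the square one. Set the parts down rather than dropping them, and leave the white grease jar where it stands.

Things in the scene. Friction and masses are not known exactly. Their poses are not given: they have to be found in the camera images.
- bush_mid (a point): Top of the stack: a plain bright steel bush, an upright cylinder 20 mm across and 36 mm tall with a dark bore mark on top, about 60 g. The point is its centre, 18 mm above its underside, 108 mm above the work surface at the start. The four parts of the stack stand centred on one another to within about 3 mm, nothing fastens them, and each is turned at random about the vertical. z axis up.
- nut_mid (a point): Second from the top of the stack: a dark steel hexagonal nut, 34 mm across flats, 39 mm across corners, 30 mm tall, about 180 g. The point is its centre, 15 mm above its underside, 75 mm above the work surface at the start. Its x axis is square to one pair of flats (the others lie 60 degrees on), z up.
- carrier_mid (a point): Third from the top: a round brass carrier, a disc 48 mm across and 30 mm tall with fine dark grooves round its side, about 350 g. The point is its centre, 15 mm above its underside, 45 mm above the work surface at the start. z up.
- mount_mid (a point): Bottom of the stack, standing on the work surface: a square aluminium mount block, 60 x 60 mm and 30 mm tall with four dark screw holes at its corners, about 280 g. The point is its centre, 15 mm above the work surface. x and y axes are square to its sides, z up.
- small_round_dish: Small shallow round red dish with a grey floor, 52 mm outside, 44 mm inside; fixed to the bench and wide open above; its floor is 3 mm and the top of its rim 7 mm above the work surface, walls 4 mm thick. Origin at the centre of its underside, on the work surface.
- hex_dish: Shallow six-sided red dish with a grey floor, 66 mm across flats outside, 58 mm inside; fixed to the bench and wide open above; its floor is 3 mm and the top of its rim 7 mm above the work surface, walls 4 mm thick. Origin at the centre of its underside, on the work surface; x axis square to one pair of its sides.
- large_round_dish: Large shallow round red dish with a grey floor, 80 mm outside, 72 mm inside; fixed to the bench and wide open above; its floor is 3 mm and the top of its rim 7 mm above the work surface, walls 4 mm thick. Origin at the centre of its underside, on the work surface.
- square_dish: Shallow square red dish with a grey floor, 88 x 88 mm outside, 80 x 80 mm inside; fixed to the bench and wide open above; its floor is 3 mm and the top of its rim 7 mm above the work surface, walls 4 mm thick. Origin at the centre of its underside, on the work surface; x and y axes square to its sides.
- jar_mid (a point): Bystander: a white jar of grease with a black cap, 48 mm across, 55 mm tall, standing loose among the dishes. The point is its centre, 27.5 mm above its underside. Not to be moved.
There are look-alikes about, which are no part of the job. There is more than one size of the part that bears nut_mid; the job needs the smaller. There is more than one size of the part that bears carrier_mid; the job needs the smaller.

How it is judged:
By the outcome, as a careful person would: the job done as asked, in the order asked, and still so for the second after the job is handed in, with the robot touching nothing.
It also fails if it takes over 120 s, if anything falls off the work surface, if the arm or the gripper's body presses on something with over 40 N, if the wrist force passes 120 N, or if a joint passes its speed limit or range.

### The arm

A 6-joint arm with a two-finger parallel gripper is mounted at the origin on the work surface. World frame = base frame: x ahead of the robot, y to its left, z up, the work surface at z = 0. Lengths are in m, angles in degrees, forces in N, time in s.
With the tool pointing down it reaches from about 0.275 to 0.75 m from the base axis. Payload 10.2 kg.
Tool frame: the origin (TCP) lies at the very end of the fingers, on their centre line; the grasp point (between the pads) lies 19 mm behind it; z points along the fingers, y is the line along which they close (so a half turn about z gives the same grasp; the last joint's range is limited). The gripper opens to 88 mm and grips with 3 to 60 N. Pads are 18 mm wide; open, the fingers measure 123 mm over their backs; the gripper's body (75 mm by 187 mm) begins 45 mm behind the grasp point.
Start: joints at [50.569, 17.928, 85.812, -0, 76.261, -12.8], TCP at [0.235, 0.469, 0.239] pointing down, gripper open.
Joint ranges: [-168.41, 168.41], [-55.51, 124.54], [10.69, 146.95], [-70.63, 250.63], [1, 178], [-165.06, 165.06]. Speed limits (degrees/s): [136.94, 136.94, 172.46, 180, 180, 180].

### API

Orientations are given as a 3x3 rotation matrix whose columns are the frame's x, y, z axes.
In Python, from workcell import ctrl gives the robot as it stands. Calls block until the motion is done:
- ctrl.move_pose(position, orientation): joint-space move of the TCP to a pose.
- ctrl.move_l(position, rot=None, max_speed=0.15, contact_N=None): straight line of the TCP; rot=None keeps the orientation; max_speed is the mean speed in m/s. With contact_N (N) it stops when the force on the tool has changed by that much, and returns True; else False.
- ctrl.movej(angles): joint-space move.
- ctrl.gripper_to(opening, newtons=None): finger opening in m; newtons is the grip in N (None keeps the last); returns when the fingers have stopped.
- ctrl.hold(seconds).
- ctrl.solve_ik(position, orientation): joint angles nearest the present ones, or None.
- ctrl.grab_frame(name): name is "scene" or "side" or "wrist"; returns a dict with "pixels" (384x512x3 uint8, red, green, blue), "range_z" (384x512 float32, m along the optical axis (not along the pixel's ray), 0 where there is no reading), "fx", "fy", "cx", "cy" (pixels), "position" and "orientation" of the camera in the world. Camera axes: x right, y down, z forward; pixel columns grow to the right and rows downward; lengths in m; the calibration is good to about 2 mm. A picture is of the moment at which its call begins.
A pose or a line that the arm cannot do raises ctrl.PlanningError and nothing moves.
- ctrl.sign_off(): hands the job in; it is judged then, once.
Readings, each from a call of its own:
- ctrl.read_time_s(): time.
- ctrl.read_joint_pos(): joint angles.
- ctrl.read_qd(): joint speeds.
- ctrl.read_tau(): joint torques, N m.
- ctrl.read_ee_pos(): TCP position.
- ctrl.read_tcp_rot(): TCP orientation.
- ctrl.read_ft_force(): force on the tool from outside, world axes, zero at the start.
- ctrl.read_torque(): the same for the moment, N m.
- ctrl.read_width(): finger opening in m.
- ctrl.read_finger_force(): force on a finger pad.
Only numpy, scipy, OpenCV 4.12 (cv2) and the standard library are available. Lean on these libraries where they do the work, as an engineer would, in place of code of your own. Each camera call takes 0.05 s, during which the arm holds its last target. There are 200 camera calls.

## Working session

There is one attempt and no reset: what is moved stays moved. The work goes in short steps, each a Python script; the robot and the scene stay as the last script left them, time stands still between calls to the robot, and variables do not carry over. Pictures are saved under pics/ and viewed, at most 14 in all, crops included, and the job is handed in when it is done.

```bash
ls; mkdir -p pics
python3 - <<'E'
from workcell import ctrl
import cv2,numpy as np
for n in("scene","side"):
    f=ctrl.grab_frame(n); np.save(f"pics/{n}0.npy",f,allow_pickle=True)
    cv2.imwrite(f"pics/{n}0.png",cv2.resize(f["pixels"][:,:,::-1],(800,600),interpolation=cv2.INTER_CUBIC))
    print(n,f["position"],f["orientation"],f["fx"],f["cx"],f["cy"])
print(ctrl.read_time_s())
E
```

```text
pics
scene [1.21103638 0.34567973 0.67796261] [[-0.5096475   0.53634858 -0.67274782]
 [ 0.8603508   0.3244906  -0.39306788]
 [ 0.00747894 -0.77912518 -0.62682375]] 396.03202066628404 256.68082259438387 190.81420057895366
side [ 0.17707044 -0.74093614  0.61132788] [[ 0.8652903  -0.23994194  0.44011426]
 [-0.50067369 -0.45654444  0.7354543 ]
 [ 0.02446538 -0.85673511 -0.51517609]] 360.8493299976185 256.0680838197055 189.62832561572128
0.1
```

View pics/scene0.png

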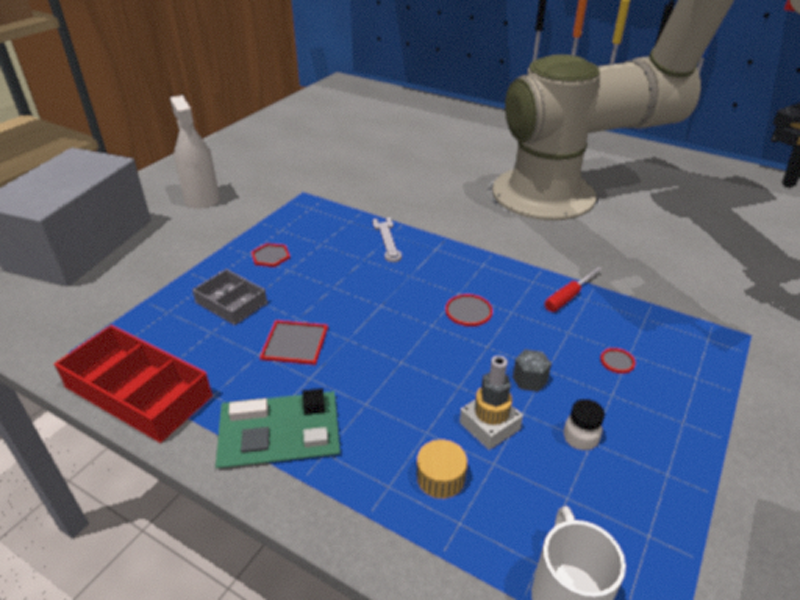

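View pics/side0.png

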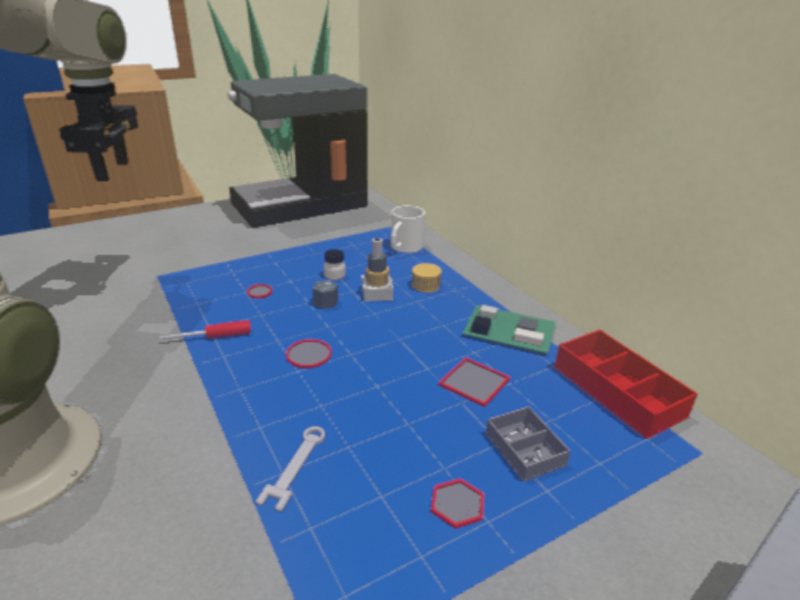

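The stack is at about (493,400) in the scene view, and its parts are in the right order. The loose hex nut (532,370) and the loose brass disc (441,468) stand alone and look larger, so they are the look-alikes. The dishes are small round (618,360), hex (271,254), large round (469,310) and square (295,342). The jar is at (584,425). Next I'll measure these and confirm with an enlarged crop.

```bash
cat > h.py <<'E'
from workcell import ctrl
import cv2,numpy as np
def ray(f,u,v,z):
    "pixel(s) -> world point(s) on plane z"
    d=np.stack([(np.asarray(u,float)-f["cx"])/f["fx"],(np.asarray(v,float)-f["cy"])/f["fy"],np.ones(np.shape(u))],-1)@np.array(f["orientation"]).T
    p=np.array(f["position"]); return p+d*((z-p[2])/d[...,2])[...,None]
def cloud(f):
    v,u=np.mgrid[:384,:512]; Z=f["range_z"]
    d=np.stack([(u-f["cx"])/f["fx"]*Z,(v-f["cy"])/f["fy"]*Z,Z],-1)
    P=d@np.array(f["orientation"]).T+np.array(f["position"]); P[Z<=0]=np.nan; return P
def red(f):
    "outer outlines of red blobs on the rim plane"
    h=cv2.cvtColor(f["pixels"],cv2.COLOR_RGB2HSV)
    m=((h[...,0]<8)|(h[...,0]>172))&(h[...,1]>130)&(h[...,2]>70)
    c,_=cv2.findContours(m.astype(np.uint8),cv2.RETR_EXTERNAL,cv2.CHAIN_APPROX_NONE)
    out=[]
    for k in c:
        if cv2.contourArea(k)<80: continue
        k=k[:,0]; q=ray(f,k[:,0],k[:,1],.007)[:,:2]
        (cx,cy),(w,hh),a=cv2.minAreaRect((q*1000).astype(np.float32))
        out.append((k.mean(0).round(),round(cx,1),round(cy,1),round(w,1),round(hh,1),round(a,1)))
    return out
E
python3 - <<'E'
from h import *
for n in("scene","side"):
    f=np.load(f"pics/{n}0.npy",allow_pickle=True).item()
    print(n)
    for r in red(f):print(*r)
    P=cloud(f)
    if n=="scene":
        for nm,(u,v) in dict(bush=(499,362),dnut=(532,358),dcar=(441,456),jar=(587,410)).items():
            print(nm,P[int(v*.64),int(u*.64)].round(4))
        b=P[228:236,312:327].reshape(-1,3)
        c=f["pixels"][215:325,255:400,::-1]; cv2.imwrite("pics/crop.png",cv2.resize(c,None,fx=5,fy=5,interpolation=cv2.INTER_CUBIC))
    # points by height slab near stack
    for lo,hi in((.118,.132),(.082,.094),(.064,.08),(.034,.058)):
        s=(P[...,2]>lo)&(P[...,2]<hi)&(P[...,0]>.3)&(P[...,0]<.75)&(abs(P[...,1])<.6)
        q=P[s]; v,u=np.where(s); print(lo,len(q),np.nanmean(q,0).round(4),q[:,:2].min(0).round(3) if len(q) else '',q[:,:2].max(0).round(3) if len(q) else '')
E
```

```text
scene
[395. 230.] 449.2 288.1 44.5 49.4 31.1
[ 85. 244.] 859.8 -321.4 125.4 252.8 0.2
[188. 219.] 672.7 -165.2 88.3 87.3 23.4
[360. 189.] 337.1 162.1 25.4 94.9 76.0
bush [0.6642 0.1697 0.1263]
dnut [0.5486 0.1813 0.0409]
dcar [0.7695 0.1473 0.0397]
jar [0.6187 0.2825 0.0563]
0.118 125 [ 0.582  -0.0873  0.1246] [ 0.394 -0.6  ] [0.674 0.179]
0.082 199 [ 0.6098 -0.0124  0.0892] [ 0.391 -0.6  ] [0.682 0.189]
0.064 156 [ 0.5771 -0.1209  0.0719] [ 0.389 -0.6  ] [0.682 0.189]
0.034 979 [0.6006 0.1538 0.0466] [ 0.386 -0.6  ] [0.75  0.306]
side
[400. 244.] 894.2 -282.6 158.4 240.5 0.1
[145. 210.] 347.3 173.9 33.3 74.2 75.5
0.118 26 [0.6618 0.1641 0.1236] [0.653 0.157] [0.671 0.176]
0.082 55 [0.6597 0.1609 0.0877] [0.645 0.148] [0.679 0.188]
0.064 50 [0.658  0.1568 0.0717] [0.645 0.147] [0.679 0.174]
0.034 336 [0.6096 0.2022 0.0443] [0.527 0.133] [0.75 0.3 ]
```

View pics/crop.png

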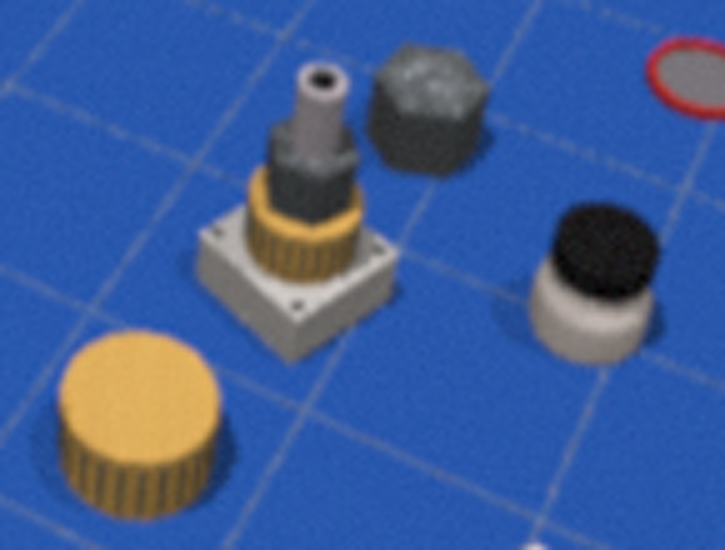

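The crop confirms it: the stack is bush, small nut, small brass disc and square mount, while the isolated hex nut and brass disc are the bigger look-alikes. Depth puts the bush top at (0.664, 0.170, 0.126), which matches the expected 0.126 height. I'll take wrist views of the stack and the dishes.

```bash
cat >> h.py <<'E'
def R(yaw):
    "tool down, closing axis y at angle yaw(deg) in the world"
    a=np.radians(yaw); y=np.array([np.cos(a),np.sin(a),0]); z=np.array([0,0,-1.]); return np.stack([np.cross(y,z),y,z],1)
def snap(name,n="wrist",s=1.5):
    f=ctrl.grab_frame(n); np.save(f"pics/{name}.npy",f,allow_pickle=True)
    cv2.imwrite(f"pics/{name}.png",cv2.resize(f["pixels"][:,:,::-1],None,fx=s,fy=s,interpolation=cv2.INTER_CUBIC)); return f
def best(pos,yaw,period=180):
    "pose with the yaw (mod period) needing the least turn of the last joints"
    q0=np.array(ctrl.read_joint_pos()); c=[]
    for k in np.arange(-360,360,period):
        q=ctrl.solve_ik(pos,R(yaw+k))
        if q is not None: c.append((np.abs(np.array(q)-q0).max()+.3*abs(q[5]),yaw+k))
    return R(min(c)[1])
E
python3 - <<'E'
from h import *
f=np.load("pics/scene0.npy",allow_pickle=True).item()
L=ray(f,469*.64,310*.64,.005);H=ray(f,271*.64,254*.64,.005);print(L,H)
for n,p in dict(stack=(.61,.17,.36),small=(.45,.288,.3),large=L,hex=H,square=(.62,-.165,.3)).items():
    p=np.array([p[0],p[1],.36 if n=="stack" else .3])
    ctrl.move_pose(p,best(p,np.degrees(np.arctan2(p[1],p[0]))+90))
    g=snap("w_"+n); print(n,ctrl.read_time_s(),np.array(g["position"]).round(3),np.array(g["orientation"])[:,2].round(2))
    for r in red(g):print('  ',*r)
E
cd pics; python3 -c "
import cv2,numpy as np
a=[cv2.resize(cv2.imread(f'w_{n}.png'),(400,300)) for n in('small','large','hex','square')]
cv2.imwrite('mos.png',np.vstack([np.hstack(a[:2]),np.hstack(a[2:])]))"
```

```text
[0.45669939 0.03866743 0.005     ] [ 0.50155858 -0.35576378  0.005     ]
stack 1.95 [0.685 0.191 0.507] [-0.29 -0.08 -0.95]
   [226. 273.] 347.5 161.4 25.1 79.8 74.7
   [303. 242.] 456.2 36.3 78.2 77.7 36.0
   [175. 213.] 448.7 286.7 48.6 49.9 15.8
   [449. 165.] 671.4 -166.8 87.3 90.6 23.7
small 2.8417 [0.517 0.329 0.447] [-0.25 -0.16 -0.96]
   [287. 245.] 344.5 160.4 26.5 84.4 74.8
   [389. 225.] 463.2 36.0 79.2 61.8 80.5
   [256. 155.] 447.4 287.5 48.8 49.9 32.7
large 3.875 [0.535 0.045 0.447] [-0.3  -0.03 -0.95]
   [177. 210.] 351.2 163.1 25.4 73.6 74.8
   [260. 155.] 455.3 35.7 76.9 76.7 5.0
   [ 97. 146.] 447.4 285.8 49.2 51.0 44.9
   [501. 148.] 495.3 -335.2 66.0 31.5 19.8
   [421.  30.] 663.2 -170.3 71.7 90.3 23.4
hex 5.4 [ 0.566 -0.399  0.447] [-0.24  0.17 -0.95]
   [260. 151.] 502.6 -358.7 65.2 72.9 20.9
   [ 94. 132.] 670.4 -168.7 89.3 88.3 23.6
   [31.  9.] 831.2 -216.4 93.8 35.8 54.8
square 6.35 [ 0.695 -0.186  0.447] [-0.29  0.08 -0.95]
   [129. 343.] 328.3 170.5 25.2 80.1 67.8
   [391. 192.] 503.1 -358.2 74.6 65.3 50.8
   [251. 119.] 670.4 -167.9 87.2 87.2 23.7
```

View pics/w_stack.png

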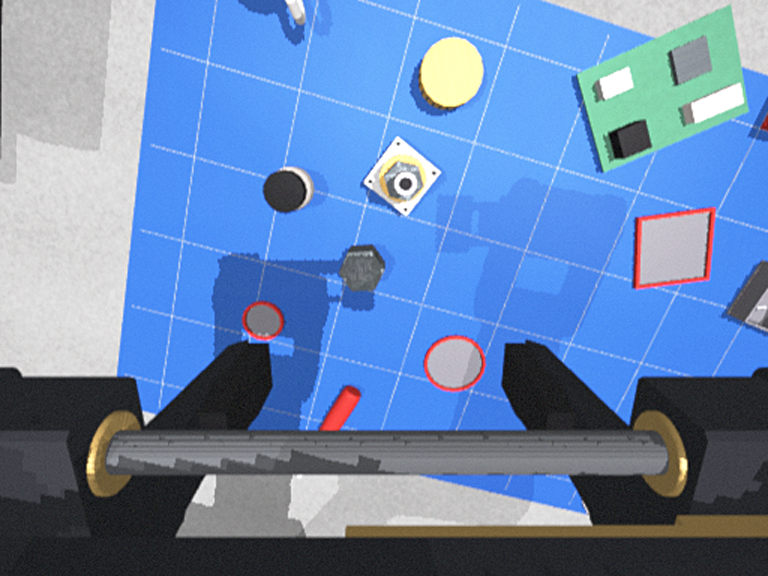

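View pics/mos.png

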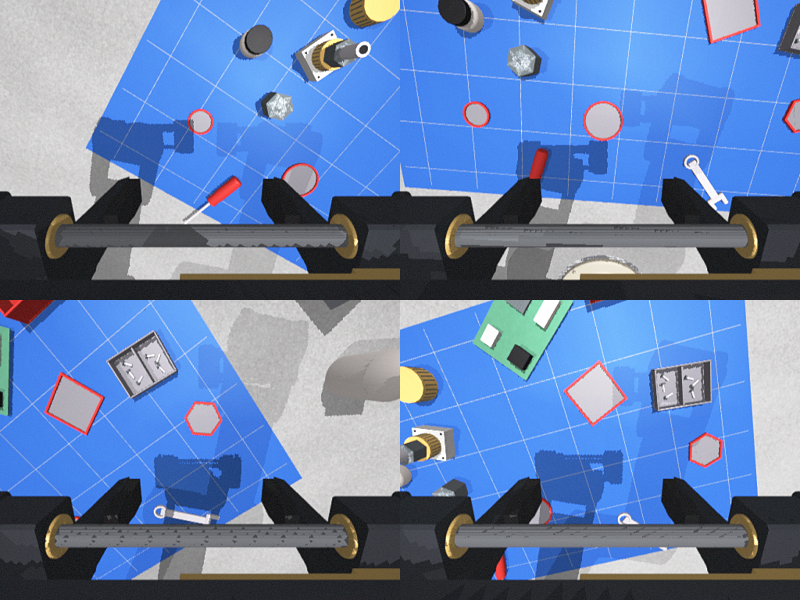

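The wrist views show all four dishes clear: small (263,320), large (455,363) and square (675,248) in the stack view, and the hex dish in its own view. The estimates agree to about 1–2 mm across views, and the sizes match. Now the pose of each stack part, from near-vertical depth.

Run:
```python
from h import *
f=np.load("pics/w_stack.npy",allow_pickle=True).item()
P=cloud(f)
near=np.hypot(P[...,0]-.663,P[...,1]-.168)<.05
for n,z in(("bush",.126),("nut",.09),("carrier",.06),("mount",.03)):
    s=near&(abs(P[...,2]-z)<.006); q=P[s]; m=(q[:,:2]*1000).astype(np.float32)
    c,r=cv2.minEnclosingCircle(m); print(n,len(q),np.median(q[:,2]).round(4),q[:,:2].mean(0).round(4),"circ",np.round(c,1),round(r,1),"rect",cv2.minAreaRect(m))
for n,(u,v) in dict(jar=(287,190),dnut=(361,268),dcar=(450,72)).items(): print(n,P[int(v/1.5),int(u/1.5)].round(3))
for u,v in((405,184),):print("bore ray",ray(f,u/1.5,v/1.5,.126))
c=f["pixels"][85:150,235:300,::-1]; cv2.imwrite("pics/c2.png",cv2.resize(c,None,fx=9,fy=9,interpolation=cv2.INTER_CUBIC))
```

```text
bush 184 0.1266 [0.6648 0.1692] circ [664.8 169. ] 9.9 rect ((664.8378295898438, 169.05149841308594), (19.13326644897461, 18.232833862304688), 16.163076400756836)
nut 313 0.0906 [0.6657 0.1706] circ [664.6 169. ] 19.2 rect ((664.679931640625, 169.2989501953125), (33.97207260131836, 37.340049743652344), 63.6055793762207)
carrier 282 0.0604 [0.6695 0.1726] circ [665.  169.6] 24.2 rect ((665.0595092773438, 169.32325744628906), (47.70808029174805, 45.92897033691406), 15.828595161437988)
mount 604 0.0305 [0.6678 0.1711] circ [665.4 168.6] 40.8 rect ((665.2177734375, 169.14801025390625), (59.99446487426758, 59.89221954345703), 67.80908203125)
jar [0.622 0.281 0.056]
dnut [0.557 0.186 0.041]
dcar [0.774 0.151 0.04 ]
bore ray [0.66351932 0.16865881 0.126     ]
```

View pics/c2.png

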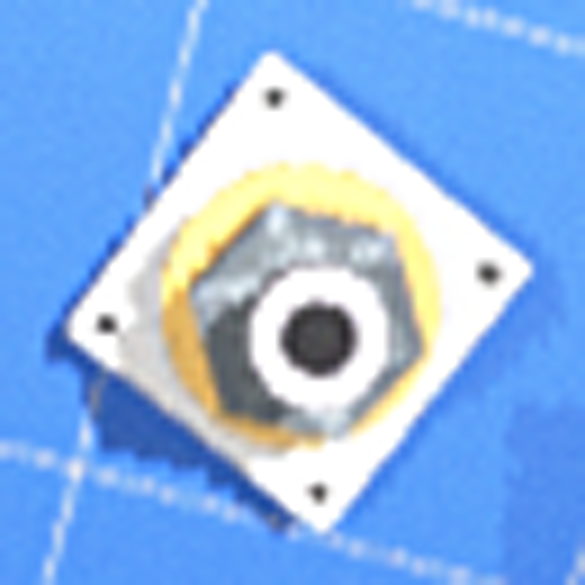

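All four tops fit: heights 126.6/90.6/60.4/30.5 mm, sizes 20/34/48/60 mm, centre (0.665, 0.169). The nut flats are normal to 63.6° and the mount sides lie at 67.8°. I'll start with the bush.

```bash
cat >> h.py <<'E'
RAD=lambda p:np.degrees(np.arctan2(p[1],p[0]))+90
OFF=.008   # TCP above the underside of the part: the fingers stay clear of the rim
def look(name):
    p=np.array([.61,.17,.36]); ctrl.move_pose(p,best(p,RAD(p))); return cloud(snap(name))
def top(P,z):
    s=(np.hypot(P[...,0]-.665,P[...,1]-.169)<.05)&(abs(P[...,2]-z)<.006); m=(P[s][:,:2]*1000).astype(np.float32)
    return cv2.minEnclosingCircle(m),cv2.minAreaRect(m),np.median(P[s][:,2])
def job(xy,yaw,per,zbot,wide,N,dest,dyaw):
    g=np.array([*xy,zbot+OFF]); up=np.array([0,0,1.])
    ctrl.gripper_to(min(wide+.024,.088),N)
    a=g+up*.07; r=best(a,yaw,per); ctrl.move_pose(a,r); ctrl.move_l(g,max_speed=.08)
    ctrl.gripper_to(max(wide-.01,0),N); print("width",ctrl.read_width(),"pad",ctrl.read_finger_force())
    ctrl.move_l(g+up*.02,max_speed=.04); ctrl.move_l([*xy,.22])
    a=np.array([*dest,.12]); r=best(a,dyaw,per); ctrl.move_pose([*dest,.2],r); ctrl.move_l(a); ctrl.move_l([*dest,.025])
    print("held",ctrl.read_width(),"contact",ctrl.move_l([*dest,.003+OFF-.002],max_speed=.02,contact_N=4),ctrl.read_ee_pos(),ctrl.read_ft_force())
    ctrl.gripper_to(wide+.014); ctrl.move_l([*dest,.06],max_speed=.06); ctrl.move_l([*dest,.2]); print("t",ctrl.read_time_s())
E
python3 - <<'E'
from h import *
job((.6648,.1690),RAD((.665,.169)),180,.09,.020,12,(.4475,.2875),RAD((.4475,.2875)))
P=look("a1")
for z in(.09,.06,.03):print(top(P,z))
E
```

```text
width 0.019160101810155095 pad 11.999399797059596
held 0.019603202743257553 contact True [0.44740453 0.28747524 0.01103333] [-0.17953903 -0.1847202   5.75240005]
t 17.0667
(((664.5653076171875, 169.2999725341797), 19.267065048217773), ((664.3156127929688, 169.53054809570312), (33.730255126953125, 37.41261291503906), 60.72151565551758), np.float64(0.09056229071040098))
(((665.5189819335938, 169.37991333007812), 23.953617095947266), ((665.3473510742188, 169.5491180419922), (45.71742248535156, 45.53535842895508), 15.638522148132324), np.float64(0.06057042336213897))
(((665.5704345703125, 169.501220703125), 41.57585144042969), ((665.1689453125, 169.19589233398438), (59.99073028564453, 59.96537399291992), 67.97357940673828), np.float64(0.030402628171617263))
```

View pics/a1.png

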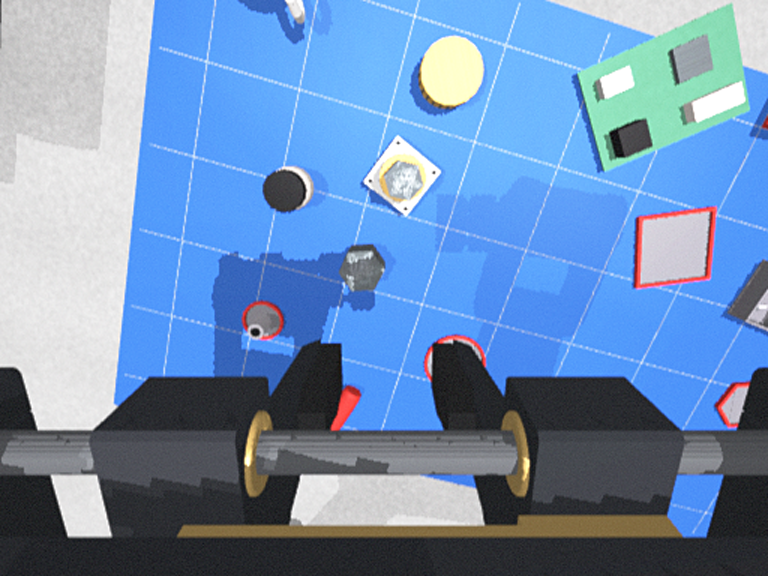

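The bush stands upright in the small dish (258,325), with contact at exactly the expected height, and the rest of the stack (401,180) hasn't moved. Next is the nut, with flats at about 62°.

Run:
```python
from h import *
job((.6645,.1694),62,60,.06,.034,22,(.5027,-.3584),20.9)
f=snap("hex1")
P=look("a2")
for z in(.06,.03):print(top(P,z))
```

```text
width 0.033563124378136085 pad 22.000019066210825
held 0.03365579991132991 contact True [ 0.50262104 -0.35827959  0.01119181] [-0.15117715  0.24803227  4.178884  ]
t 29.3417
(((665.2192993164062, 169.64645385742188), 24.060380935668945), ((665.4960327148438, 169.29258728027344), (47.026668548583984, 46.90074920654297), 67.26454162597656), np.float64(0.06051821073735128))
(((665.284912109375, 169.88975524902344), 40.876731872558594), ((665.2278442382812, 169.25173950195312), (59.870845794677734, 59.959815979003906), 67.95315551757812), np.float64(0.030498154698046565))
```

View pics/a2.png

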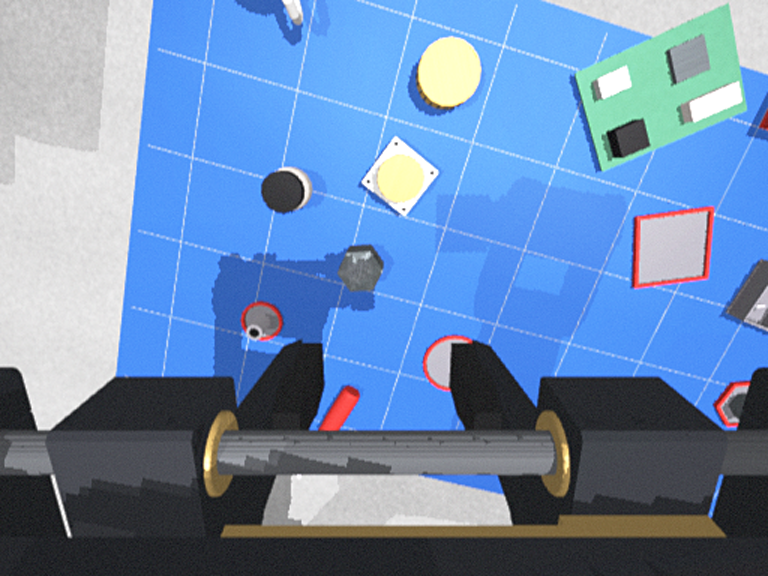

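The nut is in the hex dish (738,405), and the carrier and mount are bare and centred at (399,178). Carrier next, then the mount, which I re-measure before gripping and place square to its dish.

Run:
```python
from h import *
job((.6652,.1695),68,180,.03,.048,30,(.456,.036),RAD((.456,.036)))
P=look("a3"); t=top(P,.03); print(t)
```

```text
width 0.0473049628541503 pad 29.9995706230402
held 0.04727122091053745 contact True [0.45589859 0.03601689 0.0111568 ] [-2.0237579   0.13385135  5.49195132]
t 42.0
(((665.4122924804688, 169.2739715576172), 41.12526321411133), ((665.1838989257812, 169.1793975830078), (59.9144172668457, 59.967811584472656), 67.9548110961914), np.float64(0.030523238352005128))
```

View pics/a3.png

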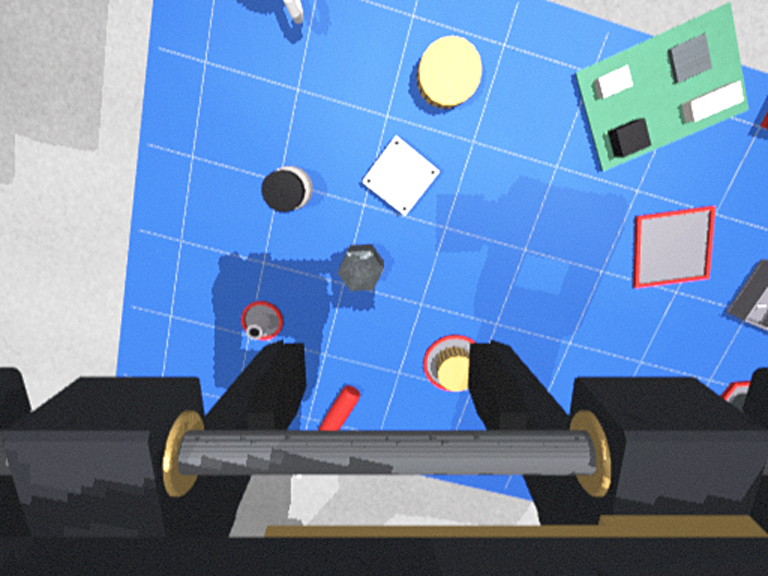

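The carrier stands in the large dish (455,368), and the mount is unmoved at (401,175), 60 x 60 mm, sides at 68°. Now the mount.

Run:
```python
from h import *
job((.6652,.1692),67.95,180,0.,.060,30,(.6707,-.1678),23.7)
p=[.3,.3,.4]; ctrl.move_pose([.35,.3,.4],best(p,RAD(p)))
snap("end_scene","scene"); f=snap("end_side","side")
P=cloud(np.load("pics/end_scene.npy",allow_pickle=True).item())
for n,c,h in(("bush",(.4475,.2875),.039),("nut",(.5027,-.3584),.033),("carrier",(.456,.036),.033),("mount",(.6707,-.1678),.033),("jar",(.622,.281),.055)):
    s=(np.hypot(P[...,0]-c[0],P[...,1]-c[1])<.06)&(abs(P[...,2]-h)<.004); m=(P[s][:,:2]*1000).astype(np.float32)
    print(n,np.median(P[s][:,2]).round(4),np.round(cv2.minAreaRect(m)[0],1),np.round(cv2.minAreaRect(m)[1],1))
print(ctrl.read_time_s())
```

```text
width 0.059793954640062374 pad 29.999871631152928
held 0.059925867920613995 contact True [ 0.67056956 -0.16776223  0.01123841] [-0.81086599  0.2386801   5.5535264 ]
t 54.15
bush 0.0395 [446.8 286.5] [19.1 18.9]
nut 0.0333 [ 504.  -357.3] [36.2 38. ]
carrier 0.0337 [456.1  36.8] [50.3 44.3]
mount 0.0335 [ 671.3 -165.1] [62.8 60.8]
jar 0.0557 [618.3 284.1] [41.7 41.7]
56.4083
```

View pics/end_scene.png

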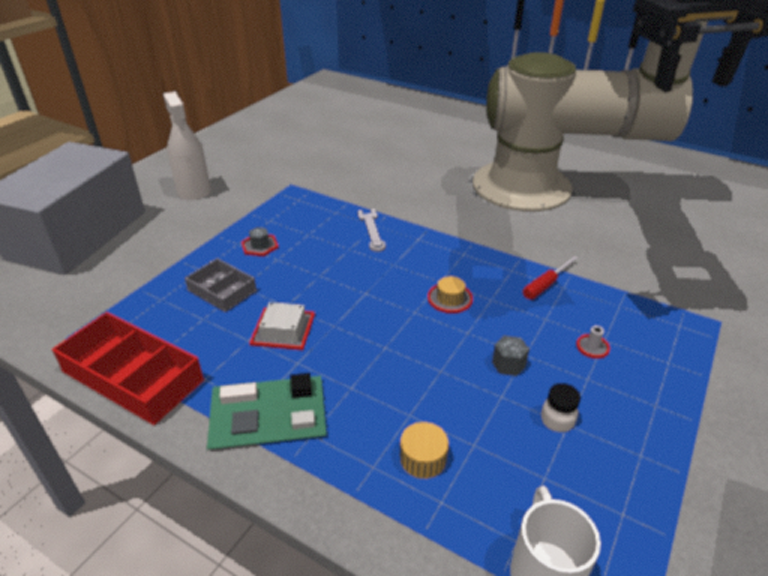

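View pics/end_side.png

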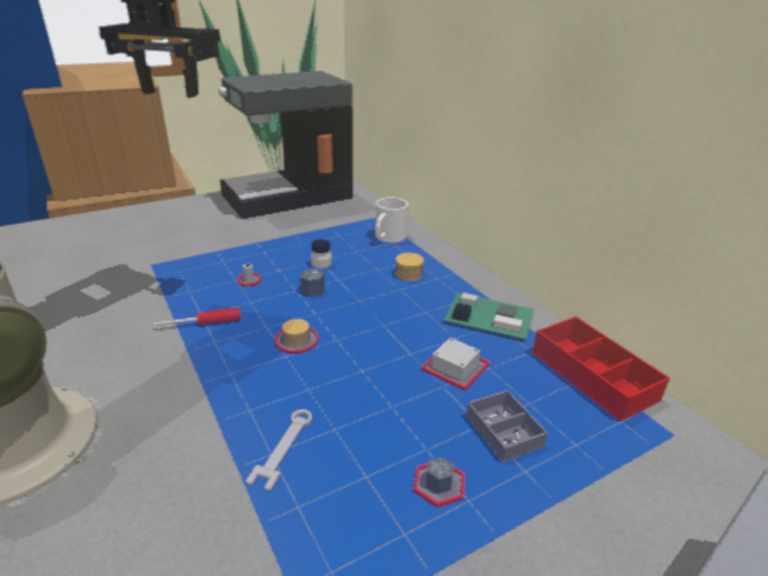

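Both views show every part upright and central in its own dish: bush (595,340), nut (260,240), carrier (451,292) and mount (283,323) in the scene view. Top heights are 39.5/33.3/33.7/33.5 mm, as they should be, and the jar hasn't moved. Handing in.

```bash
python3 -c "
from workcell import ctrl
print(ctrl.sign_off())"
```

```text
the job is handed in; nothing more can be done
None
```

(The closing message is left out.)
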